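Load a label roll and snug the guides by thumbwheel

TASK

Take the white label roll from the stock tray and set it down, without dropping it, on the two steel rollers in the open label printer, between the blue guides. Then, with a fingertip on the orange thumbwheel and never by pushing the guides, roll the guides in until both are snug against the roll with no play left. Press the wheel only as lightly as it needs and do not crush the roll, and leave the yellow roll and the other things on the bench where they are.

Things in the scene. Friction and masses are not known exactly. Their poses are not given: they have to be found in the camera images.
- printer: Grey desktop label printer, 240 (x) x 176 (y) x 70 mm high, fixed to the bench; its cover stands open at the rear, 220 mm high. Origin: centre of its underside; x points to its rear (the platen roller is at its front, -x), y to its left, z up. Bay open above, 132 mm (x) x 120 mm (y), walls and front deck 70 mm high; two 10 mm steel rollers along y, 34 mm apart, carry the roll.
- roll_seat (a point): Point fixed in the printer, printer axes: where the centre of a 60 mm roll rests on the two rollers, midway between the guides; 18 mm behind the printer's centre, 76.6 mm above the bench. A seated roll has its axis along the printer's y.
- wheel_slot (a point): Point on the flat front deck (70 mm high), printer axes: centre of the thumbwheel's slot, 80 mm ahead and 62 mm right of the printer's centre. Wheel: orange, knurled, 36 mm diameter, 12 mm wide, axis along the printer's x. Only its rim shows, its top 6 mm above the deck. The printer stands on soft rubber feet and sinks about 1 mm for each 15 N that it is pressed.
- thumbwheel (a joint): Turn of the thumbwheel, rad. Rolling its top to the printer's left (+y, towards the middle) closes the guides and lowers the value. Each rad moves each guide 8 mm; at 0 the guides stand 50 mm apart. Starts at 1.3 to 2.2 and stays where left. Its drag is about 0.085 N m (some 5 N at the rim): a fingertip slips over it below some 7 to 9 N of load; over 12 N is needless.
- guide_left: Blue upright guide plate at the left of the bay, 50 mm long (x), 4 mm thick, with an outward flared lip, 45.6 to 100 mm above the bench. Origin: on its inner face (the face towards the roll), at the height of the roll's centre; printer axes. It slides along y, geared to the thumbwheel, in mirror image of guide_right.
- guide_right: Blue guide plate at the right of the bay, mirror image of guide_left; origin on its inner face, printer axes.
- label_roll: White label roll, a rigid cylinder 60 mm in diameter and 50 mm wide, about 0.15 kg, brown core. Origin: its centre; its own y axis is the roll's axis, its x and z turn with it. It starts in the stock tray with its axis horizontal, its centre 42.6 mm above the bench, free at front and rear for a grasp across its diameter.
- narrow_roll: Yellow label roll, 60 mm in diameter and 32 mm wide, in the other place of the stock tray. Not wanted now. Origin: its centre; its y axis is the roll's axis.
- stock_tray: Grey tray, 100 (x) x 200 (y) mm, walls 26 mm high, fixed to the bench, with two places side by side, their centres 90 mm apart along its y; two steel bars along its y carry the rolls. Origin: centre of its underside.
- alcohol_bottle: White bottle with red cap, 68 mm diameter, 170 mm tall; bystander. Origin under its centre.
- dropper_bottle: Small white dropper bottle, 28 mm diameter, 62 mm tall; bystander. Origin under its centre.
- slide_box: Orange slide box, 100 x 170 x 40 mm; bystander. Origin under its centre.
- marker_pen: White marker pen with blue cap, 135 mm long, 13 mm thick, lying on the bench; bystander. Origin under its middle.
- tube_rack: Blue rack of capped sample tubes, 100 x 140 mm, 104 mm tall; bystander. Origin under its centre.
Things that resemble listed ones, but are neither listed nor needed, are in the scene too. There is more than one size of the label_roll; the job needs the middle-sized.

How it is judged:
By the outcome, as a careful person would: the job done as asked, in the order asked, and still so for the second after the job is handed in, with the robot touching nothing.
It also fails if it takes over 72 s, if anything falls off the work surface, if the arm or the gripper's body presses on something with over 40 N, if the wrist force passes 120 N, or if a joint passes its speed limit or range.

ROBOT

A 6-joint arm with a two-finger parallel gripper is mounted at the origin on the work surface. World frame = base frame: x ahead of the robot, y to its left, z up, the work surface at z = 0. Lengths are in mm, angles in rad, forces in N, time in s.
With the tool pointing down it reaches from about 300 to 875 mm from the base axis. Payload 6.4 kg.
Tool frame: the origin (TCP) lies between the finger pads; the fingertips stand 17 mm ahead of it and the grasp point (between the pads) lies 2 mm behind it; z points along the fingers, y is the direction in which the jaws open and shut (so a half turn about z gives the same grasp; the last joint's range is limited). The gripper opens to 88 mm and grips with 3 to 60 N. Pads are 18 mm wide; open, the fingers measure 123 mm over their backs; the gripper's body (75 mm by 187 mm) begins 45 mm behind the grasp point.
Start: joints at [-1.454, 0.181, 1.607, -0, 1.354, -0.206], TCP at [182.42, -545.311, 255.714] pointing down, gripper open.
Joint ranges: [-2.99, 2.99], [-0.89, 2.07], [0.3, 2.58], [-1.14, 4.28], [0, 2.63], [-3.12, 3.12]. Speed limits (rad/s): [2.57, 2.57, 3.01, 3.14, 3.14, 3.14].

INTERFACE

Orientations are given as a rotation vector (axis times angle).
In Python, from cell import r, viewer gives the robot as it stands. The module is installed in compiled form; this text tells all that it offers.
- The arm moves only by the shell command python3 -m jog 'ROWS' [FORCE]. ROWS is JSON, a list of rows, each an object with "jaw": the gripper's target within -1 to 1 (fully open at 1, half-way at 0, shut at -1); "linear": the shift along the tool's x, y, z in m, a list of three; "turn": the turn about the tool's z in rad. A call has 1 to 12 rows; each row shifts and turns the pose as measured when the row begins, along the tool's axes as they then stand; what a row does not reach is not made up. A row lasts 1/10 s, in which the tool goes at most 50 mm and 8.59 degrees, less where a joint would pass 70% of its speed; a pose out of reach is approached as far as the arm can. A call is refused whole if a number of a shift passes 0.05 or a number of a turn 0.15, either way. A call with a gripper value outside its range is refused whole. The fingers move at their own pace and stop on an object; FORCE is the grip in N (left out, the last holds). Time passes only in rows, so rows that do not move let the fingers close. It gives the time, the measured TCP pose, the force and the opening at its end, in the units of the state.
- r.observe(): the state, without advancing time (a new reading comes with each control period).
- viewer.capture(name): name is "side" or "top" or "wrist"; returns (picture, depth): 480x640x3 uint8, blue, green, red; 480x640 float32, mm along the optical axis (not along the pixel's ray), 0 where there is no reading.
- viewer.camera_info(name): a dict with "mtx" (3x3 intrinsics, pixels), "distortion" ([k1, k2, p1, p2, k3] as OpenCV has them; the pictures are not rectified), "rvec" (rotation vector, rad) and "tvec" (3), from world to camera coordinates, as OpenCV has them. Camera axes: x right, y down, z forward; pixel columns grow to the right and rows downward; lengths in mm; the calibration is good to about 2 mm. A picture is of the moment at which its call begins: read the wrist's pose just before it. camera_info takes no time and is no camera call; for the wrist camera it gives the pose at the moment of the call.
- r.hand_in(): hands the job in, once; it reports no verdict.
Trained networks look in the newest picture that a camera, given by its name, has taken for a name from the list of things; names that differ only in an ending like _2 or _b are one class to them, and where a whole thing is asked for, a point or a joint stands for the part that bears it (a point fixed in the world has none). Each returns a list of dicts, best first, with "p" (0 to 1); they miss things now and then, are a little off and sometimes report something else, mostly with a low value. They report only what shows in the picture. A call takes as long as a camera call. They do not tell look-alikes from the thing itself.
- viewer.silhouettes(camera, thing): "pixels" (480x640 bool, what is visible of it) and "position" ([row, column] in pixels, amid what is visible of it).
The state is a dict: "time_s": time; "qpos": joint angles; "qvel": joint speeds; "tau": joint torques, N m; "tool_pos": TCP position; "tool_rot": TCP orientation; "ft_force": force on the tool from outside, world axes, zero at the start; "moment": the same for the moment, N m; "opening": finger opening in mm.
Only numpy, scipy, OpenCV 4.12 (cv2) and the standard library are available. Lean on these libraries where they do the work, as an engineer would, in place of code of your own. Each camera call takes 0.05 s, during which the arm holds its last target. There are 200 camera calls.

## Working session

There is one attempt and no reset: what is moved stays moved. The work goes in short steps, Python scripts to look and compute and a shell command to move; the robot and the scene stay as the last step left them, time stands still between calls to the robot, and variables do not carry over. Pictures are saved under pics/ and viewed, about 8 in all and at most 12, crops included, and the job is handed in when it is done.

```bash
mkdir -p pics; cat > h.py <<'E'
import numpy as np, cv2
from cell import r, viewer
def cam(n):
    c=viewer.camera_info(n); R=cv2.Rodrigues(np.array(c['rvec'],float))[0]
    return np.array(c['mtx'],float),np.array(c['distortion'],float),R,np.array(c['tvec'],float).ravel()
def world(C,px,d):  # px (N,2) col,row ; d depth
    K,D,R,t=C; u=cv2.undistortPoints(np.array(px,float).reshape(-1,1,2),K,D).reshape(-1,2)
    P=np.c_[u,np.ones(len(u))]*np.array(d,float).reshape(-1,1)
    return (P-t)@R
def cloud(C,mask,dep):
    rr,cc=np.nonzero(mask&(dep>0)); return world(C,np.c_[cc,rr],dep[rr,cc])
E
python3 - <<'E'
from h import *
s=r.observe();print(s)
ims=[]
for n in ['top','side']:
    C=cam(n);p,d=viewer.capture(n);cv2.imwrite(f'pics/{n}0.png',p)
    for t in ['printer','label_roll','narrow_roll','stock_tray','guide_left','wheel_slot']:
        for o in viewer.silhouettes(n,t):
            P=cloud(C,o['pixels'],d)
            print(n,t,round(o['p'],2),np.round(o['position']),o['pixels'].sum(),np.round(np.median(P,0)),np.round(np.percentile(P,2,0)),np.round(np.percentile(P,98,0))) if len(P) else print(n,t,'nodepth')
E
```

```text
{'time_s': 0.0, 'qpos': array([-1.45430978e+00,  1.81540079e-01,  1.60797514e+00, -6.55436479e-06,
        1.35382687e+00, -2.06286847e-01]), 'qvel': array([ 5.65196459e-04, -8.00443921e-04, -9.24421167e-05,  2.96263666e-04,
       -5.61688618e-04,  7.85974214e-04]), 'tau': array([ 3.42529365e-04, -4.33858216e+01, -3.41850507e+01,  7.02419411e-02,
        3.84484953e-02, -1.18360713e-04]), 'tool_pos': array([ 182.35105262, -544.78893991,  254.82655179]), 'tool_rot': array([-3.09904333e+00, -5.04534544e-01, -1.13239719e-04]), 'ft_force': array([-0.01446325, -0.26365628, -0.06668568]), 'moment': array([ 0.033076  , -0.0226137 ,  0.00162613]), 'opening': 88.12236024644359}
top printer 0.87 [172. 252.] 21077 [678. 127.  73.] [480.  35.  37.] [814. 211. 222.]
top label_roll 0.76 [272. 462.] 983 [ 481. -248.   68.] [ 454. -279.   25.] [ 509. -226.   75.]
top label_roll 0.74 [211. 457.] 448 [ 601. -265.   40.] [ 580. -287.   10.] [ 625. -246.   45.]
top label_roll 0.61 [248. 380.] 1846 [ 528. -100.   80.] [ 491. -144.    8.] [568. -61.  87.]
top narrow_roll 0.68 [282. 506.] 819 [ 463. -335.
[... 442 characters left out ...]
35 [664. 148.  71.] [477.  38.  14.] [805. 221. 220.]
side label_roll 0.84 [182. 363.] 728 [ 482. -234.   54.] [ 454. -275.   15.] [ 513. -224.   73.]
side label_roll 0.67 [186. 314.] 338 [ 602. -259.   31.] [ 580. -280.    6.] [ 629. -243.   43.]
side narrow_roll 0.86 [164. 378.] 459 [ 459. -330.   57.] [ 434. -447.    1.] [ 495. -316.   73.]
side stock_tray 0.48 [261. 327.] 66 [520.  55.  74.] [514.  39.  67.] [526.  64.  78.]
side guide_left 0.89 [294. 263.] 526 [607. 161.  75.] [584. 156.  53.] [632. 167. 100.]
side wheel_slot 0.61 [276. 238.] 20002 [664. 148.  71.] [477.  38.  14.] [805. 221. 220.]
side wheel_slot 0.32 [272. 242.] 20151 [665. 147.  71.] [477.  37.  13.] [805. 221. 220.]
```

View pics/top0.png

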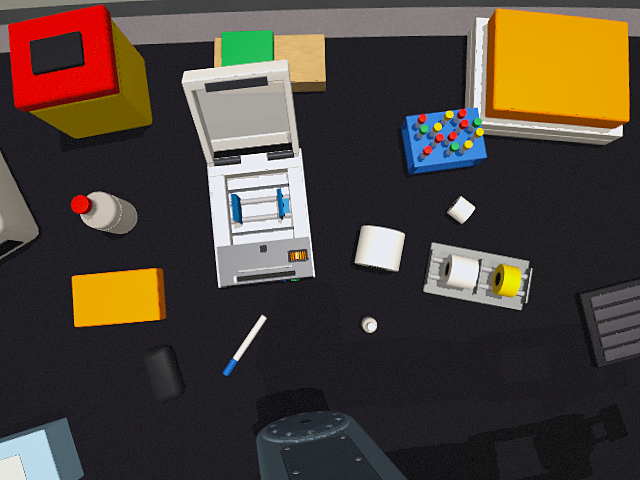

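View pics/side0.png

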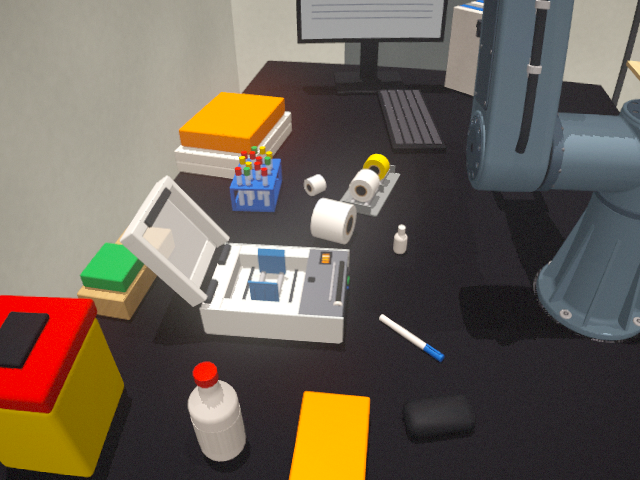

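Candidate rolls in the top view: (462,272) white, in the tray, about 60 mm; (457,211) white, small and loose, top at 45 mm; (380,248) white, large, top at 87 mm. The tray one is middle-sized and sits in the stock tray, so it is the one meant. Next I'll work out the poses and a confirming crop.

```bash
python3 - <<'E'
from h import *
n='top';C=cam(n);p,d=viewer.capture(n)
def rect(P):
    (c,s,a)=cv2.minAreaRect(P[:,:2].astype(np.float32)); print('  rect',np.round(c,1),np.round(s,1),round(a,1)); 
o=viewer.silhouettes(n,'printer')[0];P=cloud(C,o['pixels'],d)
Q=P[(P[:,2]>64)&(P[:,2]<74)]; Q=Q[Q[:,0]<720]; print('printer');rect(Q)
for o in viewer.silhouettes(n,'stock_tray'):
    if o['position'][1]>400:
        P=cloud(C,o['pixels'],d);rect(P[P[:,2]<35])
for o in viewer.silhouettes(n,'label_roll'):
    P=cloud(C,o['pixels'],d);Q=P[P[:,2]>P[:,2].max()-15];rect(Q);print(np.percentile(P[:,2],98))
for g in ['guide_left','guide_right']:
  for o in viewer.silhouettes(n,g):
    P=cloud(C,o['pixels'],d);Q=P[P[:,2]>85];print(g,o['p'],o['position']);rect(Q)
hsv=cv2.cvtColor(p,cv2.COLOR_BGR2HSV);m=cv2.inRange(hsv,(8,150,120),(25,255,255))>0
m[:240]=0;m[270:]=0;m[:,:280]=0;m[:,320:]=0
P=cloud(C,m,d);print('wheel',np.median(P,0),len(P))
a=cv2.resize(p[200:320,340:540],(800,480),interpolation=cv2.INTER_CUBIC);cv2.imwrite('pics/crop1.png',a)
E
```

```text
printer
  rect [593.4 119.4] [242.5 178.9] 4.9
  rect [ 472.4 -299.5] [200.3 100.6] 78.2
  rect [ 481.7 -255. ] [51.4 49.4] 78.2
74.66145876768263
  rect [ 529.1 -104. ] [60.5 70.2] 76.6
87.28750116454715
  rect [ 604.  -269.1] [36.7 37.3] 49.9
45.27230608429012
guide_right 0.66 [208.0, 282.5]
  rect [615.3  79.3] [49.3  9.5] 4.9
guide_right 0.18 [172.8, 254.6]
  rect [706.5 128.8] [239.7 172.6] 5.0
wheel [520.01088288  49.13273204  74.62760946] 87
```

View pics/crop1.png

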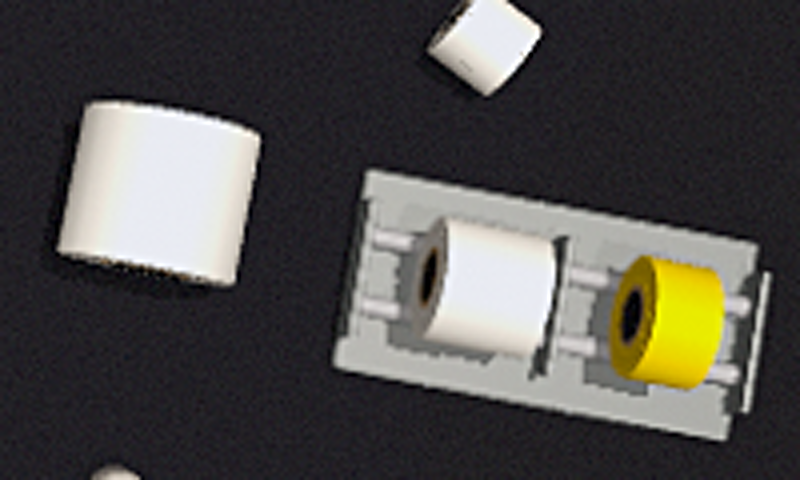

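The crop confirms it: the middle-sized white roll is at crop (490,285), left place, beside the yellow one at (675,320). The large one at (160,190) and the small one at (485,45) lie loose. Roll is at (482,-255), tray yaw -11.8°. Printer centre is (593,119), yaw 4.9°.

```bash
cat >> h.py <<'E'
def go(x,y,z,ang):
    s=r.observe();R=cv2.Rodrigues(s['tool_rot'])[0];d=R.T@(np.array([x,y,z])-s['tool_pos'])
    a=np.degrees(np.arctan2(R[1,1],R[0,1]));da=(ang-a+90)%180-90
    print('t',round(s['time_s'],2),'pos',np.round(s['tool_pos'],1),'yang',round(a,2),'tilt',np.round(R[:2,2],3),'F',np.round(s['ft_force'],1),'open',round(s['opening'],1),'| shift mm',np.round(d,1),'turn',round(-np.radians(da),3),'q6',round(s['qpos'][5],2))
E
python3 -m jog '[{"jaw":1,"linear":[0,0,0],"turn":-0.149},{"jaw":1,"linear":[0,0,0],"turn":-0.149},{"jaw":1,"linear":[0,0,0],"turn":-0.149},{"jaw":1,"linear":[0,0,0],"turn":-0.149},{"jaw":1,"linear":[0,0,0],"turn":-0.149},{"jaw":1,"linear":[0,0,0],"turn":-0.149},{"jaw":1,"linear":[0,0,0],"turn":-0.149},{"jaw":1,"linear":[0,0,0],"turn":0}]' 20
python3 -c "
from h import *
go(482,-255,200,-11.8)"
```

```text
time_s: 1.8
tool_pos: [182.4, -545.3, 255.7]
tool_rot: [2.423, 1.999, 0.0]
ft_force: [-0.1, 1.1, -0.3]
opening: 88.3
t 1.8 pos [ 182.4 -545.3  255.7] yang -10.96 tilt [ 0. -0.] F [-0.1  1.1 -0.3] open 88.3 | shift mm [342.  238.9  55.8] turn 0.015 q6 -1.26
```

```bash
python3 -m jog '[{"jaw":1,"linear":[0.034,0.024,0.005],"turn":0.015},{"jaw":1,"linear":[0.034,0.024,0.005],"turn":0},{"jaw":1,"linear":[0.034,0.024,0.005],"turn":0},{"jaw":1,"linear":[0.034,0.024,0.005],"turn":0},{"jaw":1,"linear":[0.034,0.024,0.005],"turn":0},{"jaw":1,"linear":[0.034,0.024,0.005],"turn":0},{"jaw":1,"linear":[0.034,0.024,0.006],"turn":0},{"jaw":1,"linear":[0.034,0.024,0.006],"turn":0},{"jaw":1,"linear":[0.034,0.024,0.006],"turn":0},{"jaw":1,"linear":[0.034,0.024,0.006],"turn":0},{"jaw":1,"linear":[0,0,0],"turn":0}]'
python3 - <<'E'
from h import *
go(482,-255,200,-11.8)
C=cam('wrist');p,d=viewer.capture('wrist');cv2.imwrite('pics/w1.png',p)
for o in viewer.silhouettes('wrist','label_roll'):
    P=cloud(C,o['pixels'],d);Q=P[P[:,2]>P[:,2].max()-14];c,s,a=cv2.minAreaRect(Q[:,:2].astype(np.float32))
    print(o['p'],o['position'],np.round(c,1),np.round(s,1),round(a,1),P[:,2].max())
E
```

```text
time_s: 2.9
tool_pos: [503.3, -260.0, 200.6]
tool_rot: [2.488, 1.908, -0.002]
ft_force: [-1.2, -0.3, 0.1]
opening: 88.1
t 2.9 pos [ 503.3 -260.   200.6] yang -15.03 tilt [ 0.003 -0.006] F [-1.2 -0.3  0.1] open 88.1 | shift mm [ -0.7 -21.8   0.5] turn -0.056 q6 -0.42
0.75 [200.4, 437.4] [ 602.4 -267.6] [35.3 39.1] 50.0 45.23062069459249
0.61 [226.0, 295.4] [ 481.  -253.4] [50.8 49. ] 77.5 74.92047812417712
```

View pics/w1.png

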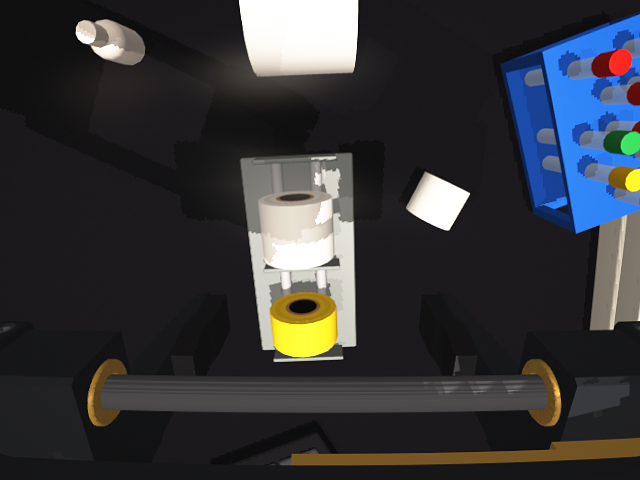

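Wrist view: the white roll at (296,226) sits in the tray between the fingers' plane, free front and rear. Correcting, then descending.

```bash
python3 -m jog '[{"jaw":1,"linear":[0,-0.021,0],"turn":-0.053},{"jaw":1,"linear":[0,0,0.02],"turn":0},{"jaw":1,"linear":[0,0,0.03],"turn":0},{"jaw":1,"linear":[0,0,0.03],"turn":0},{"jaw":1,"linear":[0,0,0],"turn":0}]'
python3 -c "
from h import *
go(481.5,-254.2,43,-12)"
```

```text
time_s: 3.5
tool_pos: [477.2, -265.2, 122.4]
tool_rot: [2.446, 1.95, -0.007]
ft_force: [-1.2, 0.3, -0.6]
opening: 88.3
t 3.5 pos [ 477.2 -265.2  122.4] yang -12.89 tilt [ 0.005 -0.013] F [-1.2  0.3 -0.6] open 88.3 | shift mm [12.6  1.1 79.2] turn -0.015 q6 -0.49
```

```bash
python3 -m jog '[{"jaw":1,"linear":[0.0125,0.001,0],"turn":-0.015},{"jaw":1,"linear":[0,0,0],"turn":0},{"jaw":1,"linear":[0,0,0.02],"turn":0},{"jaw":1,"linear":[0,0,0.02],"turn":0},{"jaw":1,"linear":[0,0,0],"turn":0}]'
python3 -c "
from h import *
go(481.5,-254.2,43,-12)"
```

```text
time_s: 4.0
tool_pos: [484.0, -257.8, 89.5]
tool_rot: [2.427, 1.956, -0.004]
ft_force: [-1.1, -0.4, -1.0]
opening: 88.4
t 4.0 pos [ 484.  -257.8   89.5] yang -12.27 tilt [ 0.014 -0.021] F [-1.1 -0.4 -1. ] open 88.4 | shift mm [ 3.8 -4.1 46.3] turn -0.005 q6 -0.48
```

```bash
python3 -m jog '[{"jaw":1,"linear":[0.004,-0.004,0.015],"turn":0},{"jaw":1,"linear":[0,0,0.015],"turn":0},{"jaw":1,"linear":[0,0,0.012],"turn":0},{"jaw":1,"linear":[0,0,0],"turn":0},{"jaw":1,"linear":[0,0,0],"turn":0}]'
python3 -c "
from h import *
go(481.5,-254.2,43,-12)"
```

```text
time_s: 4.5
tool_pos: [485.7, -257.1, 52.1]
tool_rot: [2.419, 1.95, -0.001]
ft_force: [0.5, 0.7, -0.5]
opening: 88.1
t 4.5 pos [ 485.7 -257.1   52.1] yang -12.25 tilt [ 0.021 -0.028] F [ 0.5  0.7 -0.5] open 88.1 | shift mm [ 2.2 -4.9  9. ] turn -0.004 q6 -0.48
```

```bash
python3 -m jog '[{"jaw":1,"linear":[0.002,-0.005,0.008],"turn":0},{"jaw":1,"linear":[0,0,0],"turn":0},{"jaw":1,"linear":[0.001,0,0],"turn":0}]'
python3 -c "
from h import *
go(481.5,-254.2,43,-12)"
```

```text
time_s: 4.8
tool_pos: [482.0, -253.9, 44.5]
tool_rot: [2.418, 1.948, -0.001]
ft_force: [-0.1, -0.8, 0.7]
opening: 87.9
t 4.8 pos [ 482.  -253.9   44.5] yang -12.26 tilt [ 0.023 -0.029] F [-0.1 -0.8  0.7] open 87.9 | shift mm [-0.4 -0.4  1.5] turn -0.005 q6 -0.48
```

```bash
python3 -m jog '[{"jaw":-1,"linear":[0,0,0],"turn":0},{"jaw":-1,"linear":[0,0,0],"turn":0},{"jaw":-1,"linear":[0,0,0],"turn":0},{"jaw":-1,"linear":[0,0,0],"turn":0},{"jaw":-1,"linear":[0,0,0],"turn":0},{"jaw":-1,"linear":[0,0,0],"turn":0},{"jaw":-1,"linear":[0,0,0],"turn":0}]' 15
python3 -c "
from h import *
go(481.5,-254.2,43,-12)"
```

```text
time_s: 5.5
tool_pos: [482.4, -254.0, 45.1]
tool_rot: [2.417, 1.947, -0.0]
ft_force: [-0.2, 0.0, -0.1]
opening: 59.7
t 5.5 pos [ 482.4 -254.    45.1] yang -12.25 tilt [ 0.024 -0.03 ] F [-0.2  0.  -0.1] open 59.7 | shift mm [-0.3 -0.9  2.1] turn -0.004 q6 -0.48
```

Gripped at 59.7 mm. Lifting.

```bash
python3 -m jog '[{"jaw":-1,"linear":[0,0,-0.01],"turn":0},{"jaw":-1,"linear":[0,0,-0.02],"turn":0},{"jaw":-1,"linear":[0,0,-0.025],"turn":0},{"jaw":-1,"linear":[0,0,-0.03],"turn":0},{"jaw":-1,"linear":[0,0,-0.03],"turn":0},{"jaw":-1,"linear":[0,0,-0.03],"turn":0},{"jaw":-1,"linear":[0,0,-0.02],"turn":0},{"jaw":-1,"linear":[0,0,0],"turn":0}]'
python3 -c "
from h import *
go(611.3,120.9,200,4.9)"
```

```text
time_s: 6.3
tool_pos: [476.8, -247.6, 218.8]
tool_rot: [2.42, 1.95, -0.002]
ft_force: [0.1, 0.1, -0.5]
opening: 59.9
t 6.3 pos [ 476.8 -247.6  218.8] yang -12.26 tilt [ 0.021 -0.027] F [ 0.1  0.1 -0.5] open 59.9 | shift mm [389.   52.7  11.5] turn -0.299 q6 -0.48
```

```bash
python3 -m jog '[{"jaw":-1,"linear":[0,0,0],"turn":-0.1},{"jaw":-1,"linear":[0.02,0.01,0],"turn":-0.1},{"jaw":-1,"linear":[0.03,0.015,0],"turn":-0.1},{"jaw":-1,"linear":[0.035,0.016,0],"turn":0},{"jaw":-1,"linear":[0.035,0.016,0],"turn":0},{"jaw":-1,"linear":[0.035,0.016,0],"turn":0},{"jaw":-1,"linear":[0.035,0.016,0],"turn":0},{"jaw":-1,"linear":[0.035,0.016,0],"turn":0},{"jaw":-1,"linear":[0.035,0.016,0],"turn":0},{"jaw":-1,"linear":[0.03,0.016,0],"turn":0},{"jaw":-1,"linear":[0.02,0.01,0],"turn":0},{"jaw":-1,"linear":[0,0,0],"turn":0}]'
python3 -c "
from h import *
go(611.3,120.9,200,4.9)"
```

```text
time_s: 7.5
tool_pos: [598.0, 84.4, 199.0]
tool_rot: [2.101, 2.309, -0.023]
ft_force: [-1.0, 0.4, -0.2]
opening: 59.6
t 7.5 pos [598.   84.4 199. ] yang 5.4 tilt [ 0.005 -0.025] F [-1.   0.4 -0.2] open 59.6 | shift mm [35.  16.7 -1.9] turn 0.009 q6 -0.13
```

```bash
python3 -m jog '[{"jaw":-1,"linear":[0.02,0.009,0],"turn":0.009},{"jaw":-1,"linear":[0.015,0.0075,0],"turn":0},{"jaw":-1,"linear":[0,0,0],"turn":0},{"jaw":-1,"linear":[0,0,0],"turn":0}]'
python3 - <<'E'
from h import *
go(611.3,120.9,200,4.9)
def pr(n,P):
    Q=P[(P[:,2]>86)];c,s,a=cv2.minAreaRect(Q[:,:2].astype(np.float32));print(n,np.round(c,1),np.round(s,1),round(a,1),len(Q))
for n in ['wrist','side']:
    C=cam(n);p,d=viewer.capture(n);cv2.imwrite(f'pics/{n}2.png',p)
    for g in ['guide_left','guide_right','label_roll','printer']:
        for o in viewer.silhouettes(n,g):
            P=cloud(C,o['pixels'],d);print(n,g,round(o['p'],2),np.round(o['position']),np.round(np.percentile(P,2,0)),np.round(np.percentile(P,98,0)))
            if 'guide' in g and o['p']>.4: pr(n,P)
            if g=='printer':
                Q=P[(P[:,2]>64)&(P[:,2]<74)];Q=Q[Q[:,0]<720];c,s,a=cv2.minAreaRect(Q[:,:2].astype(np.float32));print(np.round(c,1),np.round(s,1),round(a,1))
E
```

```text
time_s: 7.9
tool_pos: [609.2, 120.0, 194.0]
tool_rot: [2.113, 2.303, -0.033]
ft_force: [1.3, -0.4, -1.5]
opening: 59.4
t 7.9 pos [609.2 120.  194. ] yang 4.92 tilt [-0.002 -0.027] F [ 1.3 -0.4 -1.5] open 59.4 | shift mm [ 0.6  2.1 -6. ] turn 0.0 q6 -0.06
wrist guide_left 0.67 [304. 207.] [512.  42.  67.] [525.  66.  78.]
wrist [562.8 127.8] [0. 0.] 0.0 1
wrist label_roll 0.98 [319. 324.] [580.  97. 169.] [634. 147. 222.]
wrist label_roll 0.78 [433. 232.] [ 516. -103.   58.] [569. -65.  85.]
wrist printer 0.86 [203. 406.] [479.  58.  38.] [776. 214. 146.]
[591.9 120.9] [241.8 178.5] 4.9
wrist printer 0.38 [453. 408.] [ 622. -172.    0.] [775. 143. 267.]
[0. 0.] [0. 0.] 0.0
side guide_left 0.65 [294. 264.] [584. 112.  41.] [643. 168. 100.]
side [608.  162.6] [50.8 10. ] 4.2 135
side guide_right 0.56 [265. 269.] [590.  77.  49.] [639.  88.  98.]
side [614.9  81.1] [48.7 11. ] 3.7 201
side label_roll 0.88 [222. 260.] [579. 101. 167.] [633. 146. 222.]
side label_roll 0.78 [222. 332.] [ 490. -131.    5.] [571. -56.  85.]
side printer 0.27 [193. 366.] [ 416. -386.    3.] [ 527. -195.   26.]
[0. 0.] [0. 0.] 0.0
```

View pics/wrist2.png

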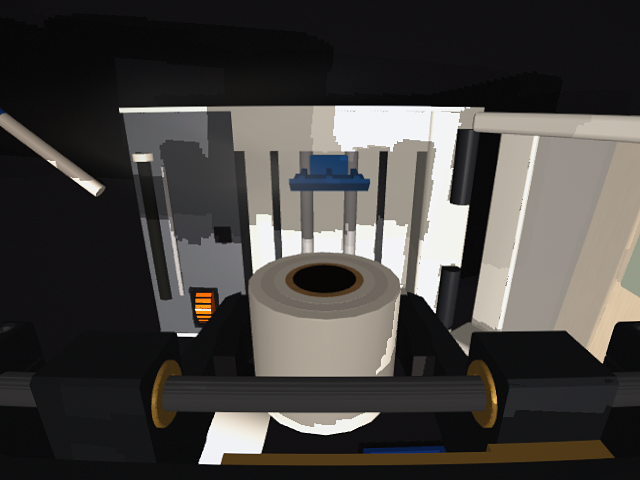

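Wrist view: the roll hangs level-ish in the jaws at (324,320), over the bay. The left guide is at (330,180) and the orange wheel at (204,306). Descending in steps.

```bash
python3 -m jog '[{"jaw":-1,"linear":[0.0005,0.002,0.01],"turn":0},{"jaw":-1,"linear":[0,0,0.015],"turn":0},{"jaw":-1,"linear":[0,0,0.015],"turn":0},{"jaw":-1,"linear":[0,0,0.01],"turn":0},{"jaw":-1,"linear":[0,0,0],"turn":0},{"jaw":-1,"linear":[0,0,0],"turn":0}]'
python3 -c "
from h import *
go(611.3,120.5,79,4.9)"
```

```text
time_s: 9.0
tool_pos: [610.4, 119.7, 138.1]
tool_rot: [2.115, 2.303, -0.034]
ft_force: [-0.1, 0.4, -0.8]
opening: 59.5
t 9.0 pos [610.4 119.7 138.1] yang 4.89 tilt [-0.004 -0.026] F [-0.1  0.4 -0.8] open 59.5 | shift mm [ 2.3  1.3 59. ] turn -0.0 q6 -0.06
```

```bash
python3 -m jog '[{"jaw":-1,"linear":[0.002,0.001,0.01],"turn":0},{"jaw":-1,"linear":[0,0,0.015],"turn":0},{"jaw":-1,"linear":[0,0,0.015],"turn":0},{"jaw":-1,"linear":[0,0,0.007],"turn":0},{"jaw":-1,"linear":[0,0,0],"turn":0},{"jaw":-1,"linear":[0,0,0],"turn":0}]'
python3 -c "
from h import *
go(611.3,120.5,79,4.9)"
```

```text
time_s: 9.6
tool_pos: [611.2, 120.7, 86.7]
tool_rot: [2.114, 2.304, -0.034]
ft_force: [-0.7, 0.0, -0.7]
opening: 59.8
t 9.6 pos [611.2 120.7  86.7] yang 4.9 tilt [-0.004 -0.026] F [-0.7  0.  -0.7] open 59.8 | shift mm [0.  0.2 7.7] turn -0.0 q6 -0.05
```

```bash
python3 -m jog '[{"jaw":-1,"linear":[0,0,0.003],"turn":0},{"jaw":-1,"linear":[0,0,0.002],"turn":0},{"jaw":-1,"linear":[0,0,0],"turn":0}]'; python3 -m jog '[{"jaw":-1,"linear":[0,0,0.0015],"turn":0},{"jaw":-1,"linear":[0,0,0],"turn":0}]'
python3 -c "
from h import *
go(611.3,120.5,79,4.9)"
```

```text
time_s: 9.9
tool_pos: [612.0, 120.5, 82.5]
tool_rot: [2.114, 2.302, -0.032]
ft_force: [-0.2, 0.2, -1.2]
opening: 59.7
time_s: 10.1
tool_pos: [612.4, 120.5, 81.5]
tool_rot: [2.113, 2.302, -0.031]
ft_force: [0.7, 0.1, -1.7]
opening: 59.4
t 10.1 pos [612.4 120.5  81.5] yang 4.9 tilt [-0.001 -0.026] F [ 0.7  0.1 -1.7] open 59.4 | shift mm [ 0.1 -1.1  2.5] turn -0.0 q6 -0.05
```

```bash
for i in 1 2 3; do python3 -m jog '[{"jaw":-1,"linear":[0,-0.0003,0.001],"turn":0},{"jaw":-1,"linear":[0,0,0],"turn":0}]' | sed -n 2,4p; done
```

```text
tool_pos: [612.3, 120.5, 80.8]
tool_rot: [2.113, 2.302, -0.03]
ft_force: [0.6, -0.8, -1.7]
tool_pos: [612.0, 120.4, 79.8]
tool_rot: [2.113, 2.301, -0.03]
ft_force: [-0.4, -0.6, -0.6]
tool_pos: [612.0, 120.4, 79.1]
tool_rot: [2.112, 2.301, -0.029]
ft_force: [0.0, 0.3, -0.6]
```

```bash
for i in 1 2 ; do python3 -m jog '[{"jaw":-1,"linear":[0,0,0.0007],"turn":0},{"jaw":-1,"linear":[0,0,0],"turn":0}]' | sed -n 2,4p; done
```

```text
tool_pos: [612.1, 120.4, 79.0]
tool_rot: [2.112, 2.301, -0.029]
ft_force: [-0.2, 0.1, 1.9]
tool_pos: [612.1, 120.4, 78.9]
tool_rot: [2.112, 2.301, -0.029]
ft_force: [-1.3, -0.5, 1.9]
```

Contact (+2 N). Opening part-way and retreating.

```bash
python3 -m jog '[{"jaw":0.3,"linear":[0,0,0],"turn":0},{"jaw":0.5,"linear":[0,0,0],"turn":0},{"jaw":0.6,"linear":[0,0,0],"turn":0},{"jaw":0.6,"linear":[0,0,0],"turn":0}]'
python3 -c "
from h import *
go(612,120.5,200,4.9)"; python3 -m jog '[{"jaw":0.6,"linear":[0,0,-0.005],"turn":0},{"jaw":0.6,"linear":[0,0,-0.015],"turn":0},{"jaw":0.6,"linear":[0,0,-0.02],"turn":0},{"jaw":0.6,"linear":[0,0,-0.03],"turn":0},{"jaw":0.6,"linear":[0,0,-0.03],"turn":0},{"jaw":0,"linear":[0,0,-0.03],"turn":0},{"jaw":-1,"linear":[0,0,0],"turn":0}]'
python3 -c "
from h import *
go(519,50,160,4.9)
for n in ['side','wrist']:
    C=cam(n);p,d=viewer.capture(n);cv2.imwrite(f'pics/{n}3.png',p)
    if n=='side': cv2.imwrite('pics/side3c.png',cv2.resize(p[210:350,180:380],(800,560),interpolation=2))
    for g in ['guide_left','guide_right','label_roll']:
        for o in viewer.silhouettes(n,g):
            P=cloud(C,o['pixels'],d);print(n,g,round(o['p'],2),np.round(o['position']),np.round(np.percentile(P,2,0)),np.round(np.percentile(P,98,0)))
            if g=='label_roll':
                Q=P[P[:,2]>P[:,2].max()-14];print(cv2.minAreaRect(Q[:,:2].astype(np.float32)))
"
```

```text
time_s: 11.5
tool_pos: [612.4, 120.3, 78.4]
tool_rot: [2.112, 2.301, -0.028]
ft_force: [0.4, -0.4, -0.3]
opening: 70.5
t 11.5 pos [612.4 120.3  78.4] yang 4.91 tilt [ 0.001 -0.026] F [ 0.4 -0.4 -0.3] open 70.5 | shift mm [  -3.    -0.5 -121.6] turn 0.0 q6 -0.05
time_s: 12.2
tool_pos: [612.5, 124.0, 218.4]
tool_rot: [2.111, 2.3, -0.026]
ft_force: [1.3, -0.4, -0.0]
opening: 56.4
t 12.2 pos [612.5 124.  218.4] yang 4.9 tilt [ 0.003 -0.026] F [ 1.3 -0.4 -0. ] open 56.4 | shift mm [-64.2 -99.6  60. ] turn -0.0 q6 -0.06
side guide_left 0.74 [292. 262.] [585. 158.  53.] [631. 167.  99.]
side guide_left 0.45 [165. 377.] [ 435. -356.   18.] [ 492. -321.   74.]
side guide_right 0.45 [253. 272.] [591.  40.  70.] [637.  84. 100.]
side label_roll 0.94 [221. 331.] [ 490. -132.    1.] [573. -56.  85.]
((530.7297973632812, -100.67401123046875), (59.30890655517578, 72.96292877197266), 74.50491333007812)
side label_roll 0.89 [269. 270.] [582.  81.  44.] [637. 162. 107.]
((610.3175048828125, 129.891845703125), (49.278560638427734, 72.26467895507812), 5.045847415924072)
side label_roll 0.68 [185. 317.] [ 581. -281.   11.] [ 605. -241.   43.]
((519.3055419921875, 151.87278747558594), (0.0, 0.0), 0.0)
wrist guide_left 0.81 [177. 332.] [584. 159.  50.] [629. 176. 101.]
wrist guide_right 0.85 [294. 331.] [590.  76.  81.] [638.  88. 100.]
wrist label_roll 0.73 [432. 251.] [ 541. -104.   65.] [569. -72.  85.]
((553.4188232421875, -90.65106964111328), (32.23992919921875, 27.743684768676758), 78.66558837890625)
wrist label_roll 0.57 [238. 330.] [583.  97.  58.] [637. 147. 107.]
((610.7632446289062, 120.95675659179688), (49.60472106933594, 50.78772735595703), 4.149594306945801)
```

View pics/side3c.png

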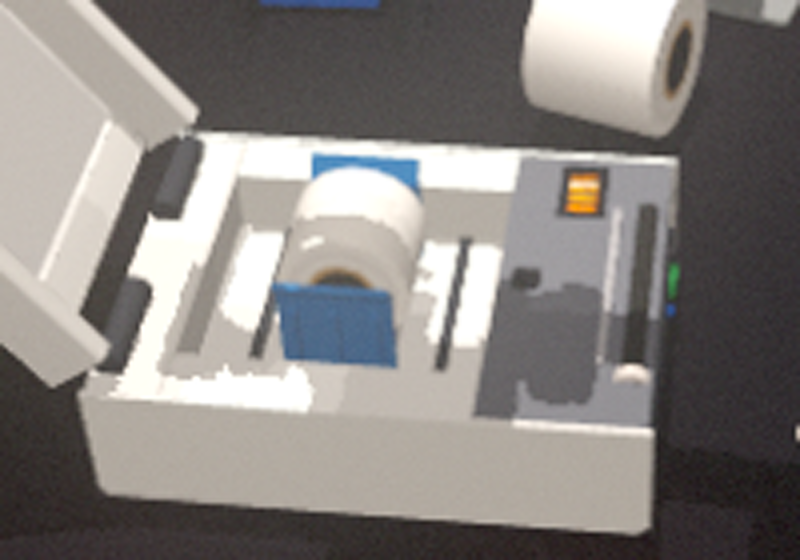

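Side crop: the roll sits in the bay between the guides, which stand at crop (340,325) and (365,170). Measured centre is (611,121), top 107, yaw about 4.5°. Now the wheel, crop (583,192).

```bash
python3 - <<'E'
from h import *
c,s=np.cos(np.radians(4.9)),np.sin(np.radians(4.9));o=np.array([611,121])-18*np.array([c,s])
for n in ['top','side','wrist']:
    C=cam(n);p,d=viewer.capture(n)
    hsv=cv2.cvtColor(p,cv2.COLOR_BGR2HSV);m=cv2.inRange(hsv,(5,150,80),(25,255,255))>0
    P=cloud(C,m,d);P=P[(abs(P[:,0]-519)<25)&(abs(P[:,1]-51)<25)&(P[:,2]>60)]
    if len(P)>5: print(n,len(P),np.percentile(P,[3,50,97],axis=0).round(1).tolist(),'mid',((P.min(0)+P.max(0))/2).round(1))
    for g,sg in (('guide_left',1),('guide_right',-1)):
        for q in viewer.silhouettes(n,g)[:1]:
            P=cloud(C,q['pixels'],d);L=(P[:,:2]-o)@np.array([[c,-s],[s,c]]);k=(P[:,2]>60)&(P[:,2]<85)&(abs(L[:,0]-18)<26)
            if k.sum()>5: print('  ',n,g,np.percentile(L[k,1],[5,50,95]).round(1),k.sum())
print('slot',o+np.array([-80*c+62*s,-80*s-62*c]))
go(518.5,45,140,4.9)
E
```

```text
top 84 [[513.2, 36.6, 62.0], [520.0, 50.0, 73.7], [525.6, 64.2, 77.2]] mid [520.5  50.4  69.4]
   top guide_left [-28.3 -27.7 -27.4] 27
   top guide_right [-46.  -45.  -38.9] 11
side 48 [[514.1, 43.4, 65.2], [519.1, 57.5, 73.4], [524.9, 64.4, 76.4]] mid [519.6  51.2  68.9]
   side guide_left [37.3 39.8 45.5] 328
wrist 391 [[512.2, 41.7, 67.1], [519.6, 56.1, 73.9], [525.1, 65.8, 76.9]] mid [517.8  53.   71.7]
   wrist guide_left [41.7 45.9 46.7] 208
   wrist guide_right [-35.5 -35.1 -34.5] 78
slot [518.65401021  50.85573317]
t 13.05 pos [609.6 123.7 211.7] yang 4.88 tilt [-0.007 -0.026] F [ 0.2  1.2 -0.3] open 0.7 | shift mm [-68.8 -96.8  74.3] turn -0.0 q6 -0.06
```

```bash
python3 -m jog '[{"jaw":-1,"linear":[-0.015,-0.02,0],"turn":0},{"jaw":-1,"linear":[-0.02,-0.025,0.005],"turn":0},{"jaw":-1,"linear":[-0.018,-0.025,0.015],"turn":0},{"jaw":-1,"linear":[-0.01,-0.02,0.02],"turn":0},{"jaw":-1,"linear":[0,0,0.02],"turn":0},{"jaw":-1,"linear":[0,0,0.01],"turn":0},{"jaw":-1,"linear":[0,0,0],"turn":0},{"jaw":-1,"linear":[0,0,0],"turn":0}]'
python3 -c "
from h import *
go(519.2,45.3,93,4.9)"
```

```text
time_s: 13.85
tool_pos: [524.0, 49.4, 144.1]
tool_rot: [2.112, 2.303, -0.032]
ft_force: [-0.1, 0.5, 0.5]
opening: 0.3
t 13.85 pos [524.   49.4 144.1] yang 4.95 tilt [-0.001 -0.026] F [-0.1  0.5  0.5] open 0.3 | shift mm [-2.3 -4.9 51.2] turn 0.001 q6 -0.19
```

```bash
python3 -m jog '[{"jaw":-1,"linear":[-0.002,-0.005,0.01],"turn":0},{"jaw":-1,"linear":[0,0,0.012],"turn":0},{"jaw":-1,"linear":[0,0,0.012],"turn":0},{"jaw":-1,"linear":[0,0,0.008],"turn":0},{"jaw":-1,"linear":[0,0,0],"turn":0},{"jaw":-1,"linear":[0,0,0],"turn":0}]'
python3 -c "
from h import *
go(519.2,45.3,93,4.9)"
```

```text
time_s: 14.45
tool_pos: [520.6, 46.2, 99.9]
tool_rot: [2.109, 2.303, -0.029]
ft_force: [-0.6, -0.3, 0.0]
opening: 0.6
t 14.45 pos [520.6  46.2  99.9] yang 5.04 tilt [ 0.001 -0.027] F [-0.6 -0.3  0. ] open 0.6 | shift mm [-0.6 -1.4  6.9] turn 0.002 q6 -0.2
```

```bash
python3 -m jog '[{"jaw":-1,"linear":[-0.0005,-0.0015,0.002],"turn":0},{"jaw":-1,"linear":[0,0,0.002],"turn":0},{"jaw":-1,"linear":[0,0,0],"turn":0}]' | sed -n 2,4p; for i in 1 2 3 4 5; do python3 -m jog '[{"jaw":-1,"linear":[0,0,0.0007],"turn":0}]' | sed -n '2p;4p'; done
```

```text
tool_pos: [519.5, 45.4, 96.2]
tool_rot: [2.108, 2.302, -0.028]
ft_force: [-1.1, -0.4, 0.4]
tool_pos: [519.8, 45.3, 95.8]
ft_force: [-0.6, 0.5, -0.3]
tool_pos: [519.9, 45.3, 95.2]
ft_force: [0.0, 0.5, -0.3]
tool_pos: [520.1, 45.3, 94.7]
ft_force: [-0.1, 0.1, -0.5]
tool_pos: [520.2, 45.3, 94.0]
ft_force: [-0.5, -0.4, 0.6]
tool_pos: [520.2, 45.3, 93.4]
ft_force: [-0.7, 0.1, 2.0]
```

```bash
for i in 1 2 ; do python3 -m jog '[{"jaw":-1,"linear":[0,0,0.0007],"turn":0}]' | sed -n '2p;4p'; done;  python3 -m jog '[{"jaw":-1,"linear":[0,0,0.001],"turn":0}]' | sed -n '2p;4p'; python3 -m jog '[{"jaw":-1,"linear":[0,0,0],"turn":0}]' | sed -n '2p;4p'
```

```text
tool_pos: [520.3, 45.2, 92.9]
ft_force: [-2.2, 0.6, 6.1]
tool_pos: [520.3, 45.2, 92.7]
ft_force: [-3.8, 0.0, 8.3]
tool_pos: [520.4, 45.2, 92.5]
ft_force: [-4.7, -0.0, 11.4]
tool_pos: [520.3, 45.2, 93.1]
ft_force: [-2.4, 0.3, 4.8]
```

```bash
python3 -m jog '[{"jaw":-1,"linear":[0,-0.0003,0.0008],"turn":0}]' | sed -n '2p;4p'; for i in 1 2 3; do python3 -m jog '[{"jaw":-1,"linear":[0.0015,-0.0002,0.0007],"turn":0}]' | sed -n '2p;4p';done
```

```text
tool_pos: [520.3, 45.2, 92.9]
ft_force: [-1.1, 0.4, 5.6]
tool_pos: [520.5, 46.0, 93.0]
ft_force: [-1.6, -4.4, 5.3]
tool_pos: [520.7, 46.6, 93.0]
ft_force: [-0.9, -2.8, 5.4]
tool_pos: [521.0, 47.3, 93.0]
ft_force: [-1.7, -3.3, 5.7]
```

```bash
for i in 1 2 3 4; do python3 -m jog '[{"jaw":-1,"linear":[0.0015,-0.0005,0.0011],"turn":0}]' | sed -n '2p;4p';done
```

```text
tool_pos: [521.0, 47.7, 92.7]
ft_force: [-2.0, -4.9, 9.1]
tool_pos: [521.1, 48.0, 92.7]
ft_force: [-2.8, -3.8, 8.4]
tool_pos: [521.0, 48.3, 92.6]
ft_force: [-4.2, -4.5, 9.3]
tool_pos: [521.0, 48.6, 92.6]
ft_force: [-3.5, -5.3, 8.9]
```

```bash
for i in 1 2 3 ; do python3 -m jog '[{"jaw":-1,"linear":[0.003,-0.0008,0.0011],"turn":0}]' | sed -n '2p;4p';done; python3 - <<'E'
from h import *
C=cam('side');p,d=viewer.capture('side');cv2.imwrite('pics/side4.png',p)
c,s=np.cos(np.radians(4.9)),np.sin(np.radians(4.9));o=np.array([611,121])-18*np.array([c,s])
for q in viewer.silhouettes('side','guide_left')[:1]:
    P=cloud(C,q['pixels'],d);L=(P[:,:2]-o)@np.array([[c,-s],[s,c]]);k=(P[:,2]>60)&(P[:,2]<85)&(abs(L[:,0]-18)<26)
    print(np.percentile(L[k,1],[5,50,95]).round(1),k.sum())
E
```

```text
tool_pos: [520.8, 50.2, 92.6]
ft_force: [-2.6, -4.8, 8.7]
tool_pos: [520.6, 52.0, 92.6]
ft_force: [-2.4, -4.9, 7.7]
tool_pos: [520.4, 53.7, 92.5]
ft_force: [-2.2, -4.6, 7.9]
[35.2 37.5 42.5] 303
```

```bash
for i in 1 2 3 ; do python3 -m jog '[{"jaw":-1,"linear":[0.003,-0.0005,0.0012],"turn":0}]' | sed -n '2p;4p';done
```

```text
tool_pos: [520.3, 55.6, 92.3]
ft_force: [-3.9, -4.5, 9.6]
tool_pos: [520.1, 57.4, 92.1]
ft_force: [-4.7, -5.0, 10.9]
tool_pos: [520.0, 59.2, 92.0]
ft_force: [-4.2, -5.0, 9.9]
```

```bash
python3 -m jog '[{"jaw":-1,"linear":[0,0,-0.005],"turn":0},{"jaw":-1,"linear":[-0.007,-0.001,-0.001],"turn":0},{"jaw":-1,"linear":[-0.008,-0.001,0],"turn":0},{"jaw":-1,"linear":[0,0,0],"turn":0}]'
python3 -c "
from h import *
go(519.5,44,94,4.9)"
```

```text
time_s: 17.55
tool_pos: [519.5, 43.2, 99.4]
tool_rot: [2.081, 2.284, -0.04]
ft_force: [0.1, 0.1, 0.1]
opening: 0.6
t 17.55 pos [519.5  43.2  99.4] yang 5.33 tilt [ 0.021 -0.054] F [0.1 0.1 0.1] open 0.6 | shift mm [1.1 0.  5.4] turn 0.007 q6 -0.18
```

```bash
python3 -m jog '[{"jaw":-1,"linear":[0.001,0,0.003],"turn":0},{"jaw":-1,"linear":[0,0,0.001],"turn":0}]' | sed -n '2p;4p'; for i in 1 2 3 ; do python3 -m jog '[{"jaw":-1,"linear":[0,-0.0002,0.001],"turn":0}]' | sed -n '2p;4p';done
```

```text
tool_pos: [519.3, 43.5, 94.8]
ft_force: [-0.2, -0.6, -0.2]
tool_pos: [519.0, 43.4, 93.5]
ft_force: [1.6, 0.7, 3.4]
tool_pos: [519.2, 43.4, 92.8]
ft_force: [-2.4, -1.0, 8.9]
tool_pos: [519.3, 43.4, 92.6]
ft_force: [-5.5, -0.1, 11.3]
```

```bash
for i in 1 2 3 4 ; do python3 -m jog '[{"jaw":-1,"linear":[0.003,-0.0006,0.001],"turn":0}]' | sed -n '2p;4p';done
```

```text
tool_pos: [519.1, 45.4, 92.5]
ft_force: [-3.7, -5.6, 13.2]
tool_pos: [518.9, 47.4, 92.6]
ft_force: [-3.3, -5.7, 9.3]
tool_pos: [518.7, 49.4, 92.6]
ft_force: [-2.5, -4.7, 9.3]
tool_pos: [518.5, 51.4, 92.6]
ft_force: [-2.8, -6.1, 8.7]
```

```bash
for i in 1 2 3 ; do python3 -m jog '[{"jaw":-1,"linear":[0.003,-0.0004,0.001],"turn":0}]' | sed -n '2p;4p';done; python3 - <<'E'
from h import *
C=cam('side');p,d=viewer.capture('side');cv2.imwrite('pics/side5.png',p)
c,s=np.cos(np.radians(4.9)),np.sin(np.radians(4.9));o=np.array([611,121])-18*np.array([c,s])
for g in ('guide_left','guide_right'):
  for q in viewer.silhouettes('side',g)[:1]:
    P=cloud(C,q['pixels'],d);L=(P[:,:2]-o)@np.array([[c,-s],[s,c]]);k=(P[:,2]>60)&(P[:,2]<85)&(abs(L[:,0]-18)<26)
    if k.sum()>5: print(g,np.percentile(L[k,1],[5,50,95]).round(1),k.sum())
E
```

```text
tool_pos: [518.3, 53.4, 92.4]
ft_force: [-3.6, -5.2, 8.4]
tool_pos: [518.2, 55.5, 92.3]
ft_force: [-4.1, -4.6, 9.2]
tool_pos: [518.0, 57.4, 92.1]
ft_force: [-2.8, -4.9, 9.1]
guide_left [27.1 29.1 33.6] 293
```

```bash
for i in 1 ; do python3 -m jog '[{"jaw":-1,"linear":[0.003,-0.0004,0.001],"turn":0}]' | sed -n '2p;4p';done; python3 -m jog '[{"jaw":-1,"linear":[0,0,-0.005],"turn":0},{"jaw":-1,"linear":[-0.005,0.001,-0.001],"turn":0},{"jaw":-1,"linear":[-0.006,0,0],"turn":0},{"jaw":-1,"linear":[0,0,0],"turn":0}]'
python3 -c "
from h import *
go(519,46,94,4.9)
C=cam('side');p,d=viewer.capture('side');cv2.imwrite('pics/side6.png',p)
c,s=np.cos(np.radians(4.9)),np.sin(np.radians(4.9));o=np.array([611,121])-18*np.array([c,s])
for q in viewer.silhouettes('side','guide_left')[:1]:
    P=cloud(C,q['pixels'],d);L=(P[:,:2]-o)@np.array([[c,-s],[s,c]]);k=(P[:,2]>60)&(P[:,2]<85)&(abs(L[:,0]-18)<26)
    print(np.percentile(L[k,1],[5,50,95]).round(1),k.sum())
"
```

```text
tool_pos: [518.0, 59.4, 92.0]
ft_force: [-1.4, -5.2, 8.6]
time_s: 19.4
tool_pos: [519.9, 48.6, 99.1]
tool_rot: [2.065, 2.276, -0.05]
ft_force: [-0.1, -0.5, -0.2]
opening: 0.3
t 19.4 pos [519.9  48.6  99.1] yang 5.6 tilt [ 0.028 -0.07 ] F [-0.1 -0.5 -0.2] open 0.3 | shift mm [-2.2 -1.3  5.3] turn 0.012 q6 -0.15
[26.2 28.6 34. ] 315
```

```bash
python3 -m jog '[{"jaw":-1,"linear":[-0.002,-0.001,0.003],"turn":0},{"jaw":-1,"linear":[0,0,0.001],"turn":0}]' | sed -n '2p;4p'; for i in 1 2 ; do python3 -m jog '[{"jaw":-1,"linear":[0,-0.0002,0.0009],"turn":0}]' | sed -n '2p;4p';done;  for i in 1 2 3 ; do python3 -m jog '[{"jaw":-1,"linear":[0.0025,-0.0006,0.0009],"turn":0}]' | sed -n '2p;4p';done
```

```text
tool_pos: [518.7, 46.6, 94.5]
ft_force: [-0.9, -0.5, -0.2]
tool_pos: [518.5, 46.5, 93.4]
ft_force: [1.3, 1.2, 3.2]
tool_pos: [518.6, 46.5, 92.9]
ft_force: [-2.2, 0.4, 8.5]
tool_pos: [518.8, 47.9, 92.8]
ft_force: [-0.9, -7.0, 8.8]
tool_pos: [519.1, 49.2, 92.9]
ft_force: [-0.4, -5.4, 7.4]
tool_pos: [519.3, 50.7, 92.9]
ft_force: [0.1, -4.4, 6.5]
```

```bash
for i in 1 2 3 ; do python3 -m jog '[{"jaw":-1,"linear":[0.0025,-0.0003,0.0012],"turn":0}]' | sed -n '2p;4p';done; python3 -c "
from h import *
C=cam('side');p,d=viewer.capture('side')
c,s=np.cos(np.radians(4.9)),np.sin(np.radians(4.9));o=np.array([611,121])-18*np.array([c,s])
for q in viewer.silhouettes('side','guide_left')[:1]:
    P=cloud(C,q['pixels'],d);L=(P[:,:2]-o)@np.array([[c,-s],[s,c]]);k=(P[:,2]>60)&(P[:,2]<85)&(abs(L[:,0]-18)<26)
    print(np.percentile(L[k,1],[5,50,95]).round(1),k.sum())
"
```

```text
tool_pos: [519.7, 52.0, 92.6]
ft_force: [-1.6, -5.2, 8.0]
tool_pos: [520.1, 53.3, 92.4]
ft_force: [-2.6, -5.8, 10.1]
tool_pos: [520.5, 54.4, 92.4]
ft_force: [-2.9, -6.3, 9.9]
[26.2 28.6 33.2] 300
```

The finger advanced 8 mm while the guide stayed at 28.6 mm and the tangential force rose to about 7 N. The wheel has stalled, so the guides are snug. Lifting straight off and retreating to check.

```bash
python3 -m jog '[{"jaw":-1,"linear":[0.001,-0.0003,-0.004],"turn":0},{"jaw":-1,"linear":[0,0,-0.015],"turn":0},{"jaw":-1,"linear":[0,0,-0.03],"turn":0},{"jaw":-1,"linear":[0,0,-0.03],"turn":0},{"jaw":-1,"linear":[-0.02,-0.02,-0.02],"turn":0},{"jaw":-1,"linear":[-0.04,-0.02,0],"turn":0},{"jaw":-1,"linear":[-0.04,-0.02,0],"turn":0},{"jaw":-1,"linear":[0,0,0],"turn":0},{"jaw":-1,"linear":[0,0,0],"turn":0}]'
python3 - <<'E'
from h import *
c,s=np.cos(np.radians(4.9)),np.sin(np.radians(4.9));o=np.array([611,121])-18*np.array([c,s])
go(519,46,94,4.9)
for n in ('side','top','wrist'):
  C=cam(n);p,d=viewer.capture(n);cv2.imwrite(f'pics/{n}7.png',p)
  if n=='side': cv2.imwrite('pics/s7c.png',cv2.resize(p[215:325,215:325],(600,600),interpolation=2))
  if n=='top': cv2.imwrite('pics/t7c.png',cv2.resize(p[165:255,205:325],(800,600),interpolation=2))
  for g in ('guide_left','guide_right','label_roll','narrow_roll'):
    for q in viewer.silhouettes(n,g)[:3]:
      P=cloud(C,q['pixels'],d);L=(P[:,:2]-o)@np.array([[c,-s],[s,c]]);k=(P[:,2]>60)&(P[:,2]<112)&(abs(L[:,0]-18)<32)
      if k.sum()>5: print(n,g,round(q['p'],2),np.percentile(L[k,1],[3,50,97]).round(1),'x',np.percentile(L[k,0],[3,97]).round(1),'z',P[k,2].max().round(1),k.sum())
      elif g=='narrow_roll': print(n,g,np.median(P,0).round())
E
```

```text
time_s: 21.5
tool_pos: [464.2, -42.9, 202.3]
tool_rot: [2.048, 2.268, -0.053]
ft_force: [0.1, 0.2, 0.7]
opening: 0.3
t 21.5 pos [464.2 -42.9 202.3] yang 5.92 tilt [ 0.04  -0.083] F [0.1 0.2 0.7] open 0.3 | shift mm [ 92.   60.3 102.6] turn 0.018 q6 -0.38
side guide_left 0.91 [25.4 29.  34.1] x [-6.6 41.6] z 100.8 445
side guide_right 0.55 [-33.8 -30.6 -25. ] x [-5.9 41.7] z 102.1 34
side guide_right 0.52 [-85.8  32.8  88.7] x [-11.9  47. ] z 100.8 1406
side guide_right 0.3 [25.8 29.1 34.2] x [-5.9 41.6] z 100.8 438
side label_roll 0.78 [-23.3   6.8  28.3] x [-10.9  41.5] z 108.5 802
side narrow_roll 0.73 [279.2 314.3 321.9] x [ 7.3 47.5] z 112.0 1079
side narrow_roll [ 450. -327.   46.]
top guide_right 0.73 [-34.4 -30.5 -25.5] x [-5.9 40.5] z 105.4 166
top label_roll 0.84 [-25.1  -0.1  24. ] x [-9.4 44.2] z 109.9 933
top narrow_roll [ 463. -335.   65.]
wrist guide_right 0.9 [-32.7 -29.  -23.9] x [-7.5 40.2] z 102.4 1928
wrist label_roll 0.79 [-23.7 -14.1  -3.9] x [-11.9  33.9] z 109.7 4577
wrist label_roll 0.48 [-86.  -65.5 -25.1] x [-11.3  46.9] z 102.4 5568
wrist narrow_roll [ 495. -326.    7.]
wrist narrow_roll [ 479. -329.   36.]
```

View pics/t7c.png

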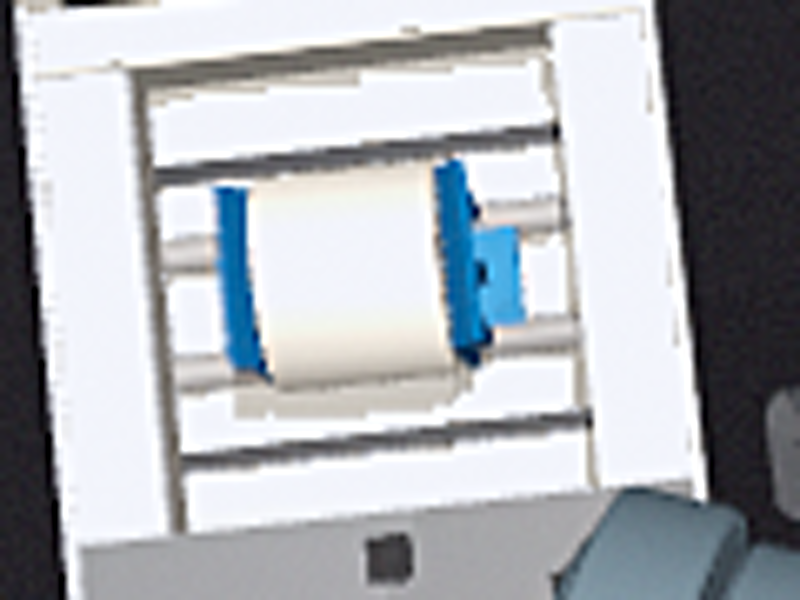

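View pics/s7c.png

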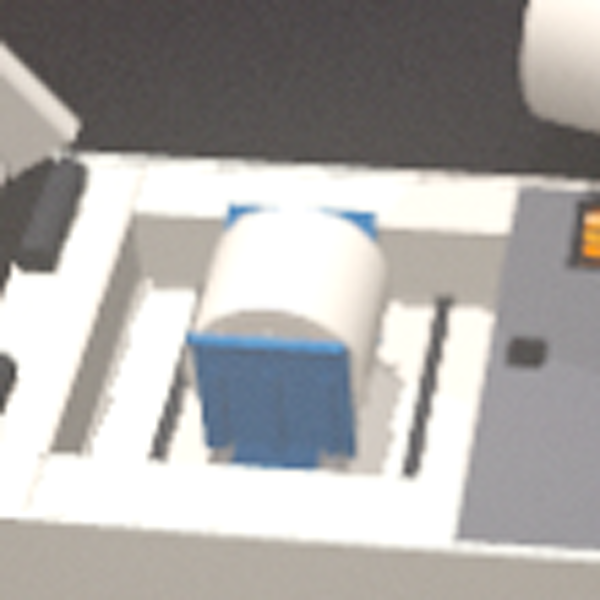

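The top crop shows the roll at (355,275) with both blue guides touching its ends, at (240,280) and (460,260). The side crop agrees: roll seated, level and square. The arm is clear.

```bash
python3 -c "
from cell import r
print(r.hand_in(), r.observe()['time_s'])"
```

```text
the job is handed in; nothing more can be done
the job is handed in; nothing more can be done
```

The middle-sized white roll from the tray is on the printer's two rollers, and the guides are closed snug against it. I handed the job in at about 22 s.

- **Placing:** I gripped the roll at 15 N and set it down at about 2 N of contact. It came to rest at the seat, centred to within about 1 mm.
- **Closing the guides:** I used three light strokes of the closed fingertips on the thumbwheel, mostly at 8–11 N. One row peaked at 13.2 N, above the 12 N you called needless.
- **No play left:** In the last stroke the fingertip moved 8 mm while the left guide stayed put and the sideways force rose to about 7 N. The fingertip was slipping on a stalled wheel.
- **Last checks:** The inner faces measure about +25 and −25 mm from the middle, for a 50 mm roll, good to about 1 mm. In the pictures both guides touch the roll, and it sits square.
- **Other things:** The yellow roll measures where it was. I did not measure the other bench items again; the arm touched none of them as far as the forces show.
- **Disagreements:** The tool tilted gradually to about 5° by the end. The networks gave a few wrong labels, which I left out.

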